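# Turn the claw coupling half until it drops over the hub's three studs

## Task

The blue claw coupling half has been slipped over the hub's centre spigot but is sitting on the ends of the three studs. Turn it until its three holes line up with the studs and it goes down over them, and leave it lying fully home on the hub face; any of the three ways round will do. Leave the tub of grease and the roll of tape where they are.

Things in the scene. Friction and masses are not known exactly. Their poses are not given: they have to be found in the camera images.
- hub: Fixed dark steel hub on a grey round foot (160 mm across, 10 mm high; yellow marks on its rim point to the studs). Flat face 50 mm above the bench; a 38 mm spigot in its middle stands up to 95 mm above the bench. Three fixed 10 mm studs stand on the face 48 mm from the centre, at 0, 120 and 240 degrees from the hub's x axis. Origin: centre of the foot's underside, on the bench; z up.
- hub_face (a point): Centre of the hub's flat face, 50 mm above the hub's origin.
- stud (a point): Tip of the stud at 0 degrees: 22 mm above the hub face, 72 mm above the bench, 48 mm from the hub's axis. Stud tips are bevelled.
- coupling: Loose blue disc, 124 mm across, 12 mm thick, 0.4 to 0.7 kg, with a 41 mm bore and three 14 mm through holes, 48 mm from its centre at 0, 120 and 240 degrees from its x axis; three upright claws between them. Origin: centre of its underside; z up. It starts on the spigot, resting on the stud tips, 20 to 60 degrees from the nearest fit. When the holes meet the studs it falls 22 mm by its weight.
- claw (a point): Middle of the top of the claw at 60 degrees from the coupling's x axis; like ones at 180 and 300 degrees. Claws stand 32 mm above the disc (44 mm above its underside), run from 31 to 58 mm from its centre, 30 degrees wide (23 mm at 44 mm from the centre). Pushed sideways by a claw the coupling turns about the spigot, held back only by friction of a few newtons.
- grease_tub: Bystander: tub of grease with red lid, 77 mm across, 64 mm high. Origin: centre of its underside.
- masking_tape: Bystander: roll of masking tape lying flat, 104 mm across, 25 mm high. Origin: centre of its underside.

How it is judged:
By the outcome, as a careful person would: the job done as asked, in the order asked, and still so for the second after the job is handed in, with the robot touching nothing.
It also fails if it takes over 35 s, if anything falls off the work surface, if the arm or the gripper's body presses on something with over 40 N, if the wrist force passes 120 N, or if a joint passes its speed limit or range.

## Robot

A 6-joint arm with a two-finger parallel gripper is mounted at the origin on the work surface; the furniture and walls round the work are solid. World frame = base frame: x ahead of the robot, y to its left, z up, the work surface at z = 0. Lengths are in m, angles in rad, forces in N, time in s.
With the tool pointing down it reaches from about 0.375 to 0.975 m from the base axis. Payload 3.8 kg.
Tool frame: the origin (TCP) lies on the mounting face of the last link; the fingertips stand 173 mm ahead of it and the grasp point (between the pads) lies 155 mm ahead of it (bot.hold_point_z is the distance from the TCP to the grasp point, in m); z points along the fingers, y is the line along which they close (so a half turn about z gives the same grasp; the last joint's range is limited). The gripper opens to 85 mm and grips with 20 to 120 N. Pads are 22 mm wide; open, the fingers measure 114 mm over their backs; the gripper's body (76 mm by 85 mm) begins 54 mm behind the grasp point. The pads swing forward as they close: fully open they stand 13 mm farther back than shut.
Start: joints at [1.262, 0.264, 1.604, -0, 1.274, -0.037], TCP at [0.181, 0.65, 0.405] pointing down, gripper open.
Joint ranges: [-2.63, 2.63], [-0.94, 2.18], [0.31, 2.57], [-1.31, 4.45], [0, 2.66], [-2.55, 2.55]. Speed limits (rad/s): [2.57, 2.57, 3.14, 3.14, 3.14, 3.14].

## Interface

Orientations are given as a rotation vector (axis times angle).
In Python, from workcell import bot, optics gives the robot as it stands.
- The arm moves only by the shell command python3 -m jog 'ROWS' [OPENING] [FORCE]. ROWS is JSON, a list of rows, each an object of numbers: "dx", "dy", "dz": the shift along the tool's x, y, z in mm; "ax", "ay", "az": the turn, a rotation vector about the tool's x, y, z in degrees. A call has 1 to 20 rows; each row shifts and turns the commanded pose from where the row before left it, along the tool's axes as they then stand; what a row does not reach is not made up. A row lasts 1/12 s, in which the tool goes at most 41.7 mm and 7.16 degrees, less where a joint would pass 70% of its speed; a pose out of reach is approached as far as the arm can. A call with a gripper value outside its range is refused whole. OPENING is the opening, from 0 (shut) to 1 (fully open), set as the call begins (- or left out, the last holds). The fingers move at their own pace and stop on an object; FORCE is the grip in N (left out, the last holds). Time passes only in rows, so rows that do not move let the fingers close. It gives the time, the measured TCP pose, the force, the opening and the grip force at its end, in the units of the state.
- bot.read_state(): the state, without advancing time (a new reading comes with each control period).
- optics.read_camera(name): name is "scene" or "top" or "wrist"; returns a dict with "img" (384x512x3 uint8, red, green, blue), "vertical_fov" (degrees; the focal length in pixels is half the picture's height over the tangent of half this angle, whatever the lens; pixels are square), "cx", "cy" (the principal point, pixels), "R" (3x3) and "t" (3): a world point X has camera coordinates R X + t; the wrist camera has in their place "tool_from_camera" (4x4, takes a point from camera to tool coordinates, whose origin is the TCP and whose axes are the flange's). Camera axes: x right, y down, z forward; pixel columns grow to the right and rows downward; lengths in m; the calibration is good to about 2 mm. A picture is of the moment at which its call begins: read the wrist's pose just before it. There is no depth.
- bot.finish_job(): hands the job in; it is judged then, once.
The state is a dict: "time": time; "q": joint angles; "joint_vel": joint speeds; "joint_torque": joint torques, N m; "tool_pos": TCP position; "tcp_rot": TCP orientation; "wrist_force": force on the tool from outside, world axes, zero at the start; "torque": the same for the moment, N m; "width": opening from 0.0 (shut) to 1.0 (fully open); "grip_force": force on a finger pad.
Only numpy, scipy, OpenCV 4.12 (cv2) and the standard library are available. Lean on these libraries where they do the work, as an engineer would, in place of code of your own. Each camera call takes 0.05 s, during which the arm holds its last target. There are 200 camera calls.

## Working session

There is one attempt and no reset: what is moved stays moved. The work goes in short steps, Python scripts to look and compute and a shell command to move; the robot and the scene stay as the last step left them, time stands still between calls to the robot, and variables do not carry over. Pictures are saved under pics/ and viewed, at most 10 in all, crops included, and the job is handed in when it is done.

```bash
mkdir -p pics; ls; python3 - <<'E'
from workcell import bot, optics
import cv2,numpy as np
s=bot.read_state();print(s)
a=[]
for n in("scene","top"):
    c=optics.read_camera(n);cv2.imwrite(f"pics/{n}0.png",c["img"][:,:,::-1]);print(n,{k:v for k,v in c.items() if k!="img"})
E
```

```text
pics
{'time': 0.0, 'q': array([ 1.26207917e+00,  2.64733849e-01,  1.60542635e+00, -2.31941558e-05,
        1.27372727e+00, -3.68770260e-02]), 'joint_vel': array([-0.00182354, -0.0010135 , -0.00040434,  0.0004131 , -0.0002586 ,
       -0.00032425]), 'joint_torque': array([-2.34237588e-03, -5.15111482e+01, -3.67310071e+01, -3.50154605e-04,
        1.31124005e-02,  1.71231835e-05]), 'tool_pos': array([0.18111874, 0.64986335, 0.40334634]), 'tcp_rot': array([-0.42563054, -3.11224816,  0.00355657]), 'wrist_force': array([-0.5306192 , -0.49752118, -0.35147478]), 'torque': array([-0.03329553,  0.04674372,  0.02899485]), 'grip_force': 0.0, 'width': 1.002145011785527}
scene {'vertical_fov': 57.769826582855444, 'cx': 256.45955013884617, 'cy': 194.57760987911175, 'R': array([[ 0.90001566, -0.43585523, -0.00142339],
       [-0.29178553, -0.60008774, -0.74481938],
       [ 0.32377926,  0.67076443, -0.66726461]]), 't': array([-0.32766167,  0.29101373,  0.64968845])}
top {'vertical_fov': 44.553844265340125, 'cx': 250.93341763416078, 'cy': 188.97574319064594, 'R': array([[-0.00145839, -0.99990601, -0.01363282],
       [-0.98294653,  0.00394027, -0.1838494 ],
       [ 0.18388583,  0.01313221, -0.98285988]]), 't': array([0.19735762, 0.47784047, 1.08667573])}
```

View pics/scene0.png

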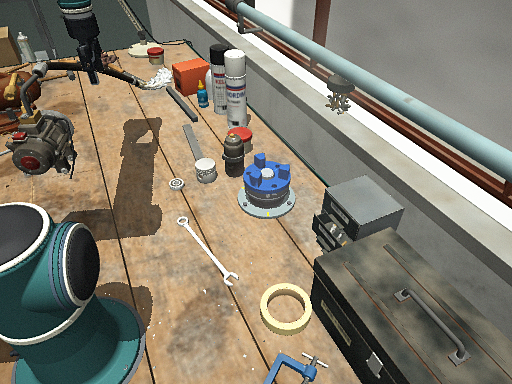

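View pics/top0.png

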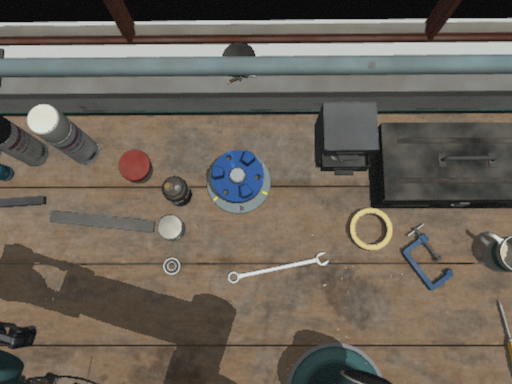

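The scene view shows the blue coupling around (266,180), with the tape at (286,308) and the tub with its red lid at (240,138). In the top view the hub and coupling are at (238,178), the red lid at (135,165) and the tape at (371,229). Next I'll zoom in.

```bash
cat > h.py <<'E'
import cv2,numpy as np
from workcell import bot,optics
from scipy.spatial.transform import Rotation as Ro
def cam(n):
    s=bot.read_state();c=optics.read_camera(n);H=c["img"].shape[0]
    f=H/2/np.tan(np.radians(c["vertical_fov"])/2)
    if n=="wrist":
        T=c["tool_from_camera"];Rt=Ro.from_rotvec(s["tcp_rot"]).as_matrix()
        Rwc=Rt@T[:3,:3];o=Rt@T[:3,3]+s["tool_pos"]
    else: Rwc=c["R"].T;o=-Rwc@c["t"]
    return dict(img=c["img"],R=Rwc,o=o,f=f,cx=c["cx"],cy=c["cy"])
def ray(c,p):
    d=c["R"]@np.array([(p[0]-c["cx"])/c["f"],(p[1]-c["cy"])/c["f"],1]);return d/np.linalg.norm(d)
def onz(c,p,z):
    d=ray(c,p);return c["o"]+d*(z-c["o"][2])/d[2]
def tri(cs,ps):
    A=0;b=0;L=[]
    for c,p in zip(cs,ps):
        d=ray(c,p);M=np.eye(3)-np.outer(d,d);A=A+M;b=b+M@c["o"];L.append((M,c["o"]))
    x=np.linalg.solve(A,b);return x,[np.linalg.norm(M@(x-o)) for M,o in L]
def proj(c,X):
    v=c["R"].T@(np.array(X)-c["o"]);return c["f"]*v[:2]/v[2]+[c["cx"],c["cy"]]
def hsv(c): return cv2.cvtColor(c["img"],cv2.COLOR_RGB2HSV)
E
python3 - <<'E'
from h import *
t=cam("top");s=cam("scene")
a=cv2.resize(t["img"][140:220,195:285],None,fx=6,fy=6,interpolation=3)[:,:400*2]
b=cv2.resize(s["img"][145:225,225:315],None,fx=6,fy=6,interpolation=3)
cv2.imwrite("pics/cropt.png",a[:,:,::-1]);cv2.imwrite("pics/crops.png",b[:,:,::-1])
for n,c,(x0,x1,y0,y1) in(("top",t,(195,285,140,220)),("scene",s,(225,315,145,225))):
    h=hsv(c)
    for nm,lo,hi in(("yel",(22,90,90),(36,255,255)),("spig",(0,0,150),(179,60,255))):
        m=cv2.inRange(h,lo,hi);k=np.zeros_like(m);k[y0:y1,x0:x1]=255;m&=k
        N,_,st,ce=cv2.connectedComponentsWithStats(m)
        print(n,nm,[(ce[i].round(1).tolist(),int(st[i][4])) for i in range(1,N) if st[i][4]>3])
E
```

```text
top yel [([264.5, 192.5], 12), ([215.1, 198.2], 13)]
top spig [([263.3, 165.5], 6), ([237.0, 174.3], 148), ([262.1, 192.1], 8), ([266.0, 191.0], 4), ([241.6, 204.4], 5), ([238.0, 207.5], 4)]
scene yel [([242.6, 187.4], 5), ([267.5, 213.5], 8)]
scene spig [([269.0, 155.8], 13), ([281.1, 159.0], 70), ([239.5, 156.5], 4), ([291.9, 165.6], 7), ([266.9, 172.3], 95), ([294.4, 171.4], 12), ([302.2, 169.8], 5), ([243.0, 185.8], 4), ([284.8, 205.5], 1234)]
```

View pics/cropt.png

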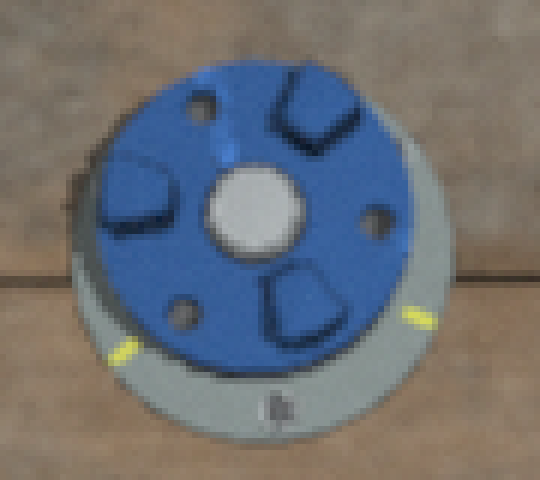

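View pics/crops.png

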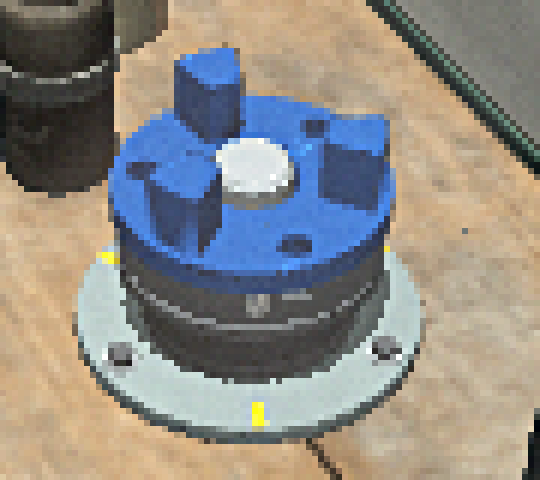

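The top crop shows the spigot at (255,210), holes at (202,105), (378,221) and (183,313), and claw tops at (318,100), (138,190) and (305,300). The yellow marks there are at (123,351) and (418,317). In the scene crop the spigot is at (255,166), the matching holes are at (315,127), (296,245) and (143,168), and the marks are at (109,257) and (258,413).

```bash
python3 - <<'E'
from h import *
t=cam("top");s=cam("scene")
T=lambda p:np.array(p)/6+[195-.42,140-.42]
S=lambda p:np.array(p)/6+[225-.42,145-.42]
P={"spig":((255,210),(255,166)),"A":((202,105),(315,127)),"B":((378,221),(296,245)),"C":((183,313),(143,168)),
"claw1":((320,95),(355,135)),"claw2":((135,187),(210,65)),"claw3":((308,298),(187,173)),"mk1":((123,351),(109,257)),"mk2":((418,317),(258,413))}
X={}
for k,(a,b) in P.items():
    x,e=tri([t,s],[T(a),S(b)]);X[k]=x;print(k,(x*1000).round(1),np.round(np.array(e)*1000,1))
c=X["spig"]
z={"A":.083,"B":.083,"C":.083,"mk1":.01,"mk2":.01,"claw1":.116,"claw2":.116,"claw3":.116}
ct=onz(t,T(P["spig"][0]),.095);print("spig top-only",ct)
for k,zz in z.items():
    p=onz(t,T(P[k][0]),zz)-ct;q=X[k]-c;print(k,np.hypot(*p[:2])*1e3,np.degrees(np.arctan2(p[1],p[0])),"tri",np.degrees(np.arctan2(q[1],q[0])))
# bystanders
print("tub",onz(t,(135,165),.064),"tape",onz(t,(371,229),.025),"pot",onz(t,(176,190),.08))
E
```

```text
spig [505.1 227.8  87.4] [0.2 0.2]
A [548.2 249.7  79.8] [1. 1.]
B [501.2 180.1  80.5] [0.7 0.7]
C [465.2 256.2  80.1] [0.4 0.4]
claw1 [542.7 203.  109.6] [2.6 2.6]
claw2 [507.3 273.1 111.7] [1.5 1.5]
claw3 [463.9 206.9 113.1] [1.3 1.3]
mk1 [461.3 286.4   6.9] [1.6 1.6]
mk2 [476.2 163.5   6.5] [0.6 0.6]
spig top-only [0.50329848 0.22753413 0.095     ]
A 50.01154209279523 25.597804570447785 tri 26.91203773064603
B 47.65813422029952 -92.38697420903644 tri -94.73471999854898
C 47.62769708115565 143.4197497625168 tri 144.5760978752609
mk1 71.15670753314096 125.11240522746003 tri 126.75413058754066
mk2 69.61522624705587 -112.89901902586934 tri -114.20170962973961
claw1 47.72952248841406 -32.439973939335324 tri -33.463369040776826
claw2 45.018023755454315 84.19725651409205 tri 87.18382727674373
claw3 44.021460174304245 -151.4282405313674 tri -153.14037688534705
tub [0.53478657 0.47485865 0.064     ] tape [ 0.38279687 -0.09335788  0.025     ] pot [0.47021203 0.3713878  0.08      ]
```

```bash
cat >> h.py <<'E'
def togo(X,yaw=None):
    s=bot.read_state();R=Ro.from_rotvec(s["tcp_rot"]).as_matrix()
    y=np.degrees(np.arctan2(R[1,1],R[0,1]))
    print("t",round(s["time"],2),"pos",(s["tool_pos"]*1e3).round(1),"tool d mm",(R.T@(np.array(X)-s["tool_pos"])*1e3).round(1),"yawY",y.round(1),"tiltz",R[:,2].round(4),"F",s["wrist_force"].round(1),"w",round(s["width"],2),"q6",s["q"][5].round(2))
E
python3 -c "
from h import *
togo((.540,.203,.403))"
```

```text
t 0.3 pos [181.2 650.1 404.2] tool d mm [-465.7 -334.4    1.5] yawY 74.4 tiltz [-2.e-04 -7.e-04 -1.e+00] F [-0.9 -0.1 -0.9] w 1.0 q6 -0.04
```

```bash
python3 -m jog '[{"dx":-29,"dy":-21},{"dx":-29,"dy":-21},{"dx":-29,"dy":-21},{"dx":-29,"dy":-21},{"dx":-29,"dy":-21},{"dx":-29,"dy":-21},{"dx":-29,"dy":-21},{"dx":-29,"dy":-21},{"dx":-29,"dy":-21},{"dx":-29,"dy":-21},{"dx":-29,"dy":-21},{"dx":-29,"dy":-21},{"dx":-29,"dy":-21},{"dx":-29,"dy":-21},{"dx":-29,"dy":-21},{"dx":-29,"dy":-21},{"az":6.3},{"az":6.3},{"az":6.3},{"dz":0}]' 0.5
python3 - <<'E'
from h import *
togo((.540,.203,.403))
c=cam("wrist");cv2.imwrite("pics/w1.png",c["img"][:,:,::-1]);np.save("w1.npy",c,allow_pickle=True)
print("spig",proj(c,(.504,.2276,.095)),c["o"])
E
```

```text
t 0.3 pos [181.2 650.1 404.2] tool d mm [-465.7 -334.4    1.5] yawY 74.4 tiltz [-2.e-04 -7.e-04 -1.e+00] F [-0.9 -0.1 -0.9] w 1.0 q6 -0.04
spig [ 26.5388692  473.85261035] [0.11199515 0.66914832 0.37232709]invalid input
```

View pics/w1.png

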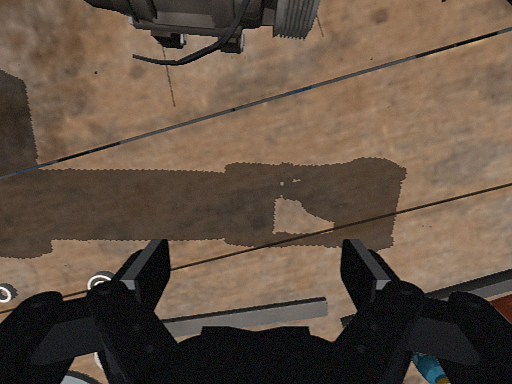

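The move was refused, so the arm hasn't left its start pose. The wrist picture shows bench, shadow and the open fingers at (150,275) and (365,270). I'll test what the row format needs.

```bash
python3 -m jog '[{"dx":-29,"dy":-21,"dz":0,"ax":0,"ay":0,"az":0}]' 0.5; echo; python3 -m jog '[{"dx":-29,"dy":-21}]'; python3 -m jog --help | head -20
```

```text
time: 0.43
tool_pos: [0.2009, 0.625, 0.4044]
tcp_rot: [-0.419, -3.111, -0.004]
wrist_force: [1.3, -0.6, 0.3]
width: 0.887
grip_force: 0.0
invalid input
invalid input: not JSON, or not a number
```

```bash
python3 -m jog '[{"dx":-29,"dy":-21,"dz":0,"ax":0,"ay":0,"az":0},{"dx":-29,"dy":-21,"dz":0,"ax":0,"ay":0,"az":0},{"dx":-29,"dy":-21,"dz":0,"ax":0,"ay":0,"az":0},{"dx":-29,"dy":-21,"dz":0,"ax":0,"ay":0,"az":0},{"dx":-29,"dy":-21,"dz":0,"ax":0,"ay":0,"az":0},{"dx":-29,"dy":-21,"dz":0,"ax":0,"ay":0,"az":0},{"dx":-29,"dy":-21,"dz":0,"ax":0,"ay":0,"az":0},{"dx":-29,"dy":-21,"dz":0,"ax":0,"ay":0,"az":0},{"dx":-29,"dy":-21,"dz":0,"ax":0,"ay":0,"az":0},{"dx":-29,"dy":-21,"dz":0,"ax":0,"ay":0,"az":0},{"dx":-29,"dy":-21,"dz":0,"ax":0,"ay":0,"az":0},{"dx":-29,"dy":-21,"dz":0,"ax":0,"ay":0,"az":0},{"dx":-29,"dy":-21,"dz":0,"ax":0,"ay":0,"az":0},{"dx":-29,"dy":-21,"dz":0,"ax":0,"ay":0,"az":0},{"dx":-29,"dy":-21,"dz":0,"ax":0,"ay":0,"az":0},{"dx":0,"dy":0,"dz":0,"ax":0,"ay":0,"az":6.3},{"dx":0,"dy":0,"dz":0,"ax":0,"ay":0,"az":6.3},{"dx":0,"dy":0,"dz":0,"ax":0,"ay":0,"az":6.3},{"dx":0,"dy":0,"dz":0,"ax":0,"ay":0,"az":0},{"dx":0,"dy":0,"dz":0,"ax":0,"ay":0,"az":0}]'
python3 - <<'E'
from h import *
togo((.540,.203,.403))
c=cam("wrist");cv2.imwrite("pics/w2.png",c["img"][:,:,::-1]);np.save("w2.npy",c,allow_pickle=True)
print("spig",proj(c,(.504,.2276,.095)),c["o"])
E
```

```text
time: 2.1
tool_pos: [0.538, 0.2019, 0.4047]
tcp_rot: [0.927, 3.002, 0.0]
wrist_force: [0.0, 0.5, -0.2]
width: 0.499
grip_force: 0.0
t 2.1 pos [538.  201.9 404.7] tool d mm [-1.   2.1  1.7] yawY 55.7 tiltz [ 0.  0. -1.] F [ 0.   0.5 -0.2] w 0.5 q6 -0.66
spig [257.15739138 137.29183144] [0.4786448  0.24210485 0.37281689]
```

View pics/w2.png

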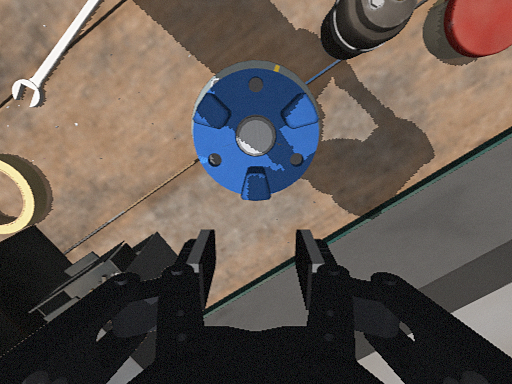

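The wrist view shows the spigot at (256,136), as predicted. Holes are at (256,85), (297,160) and (215,160), the target claw is at (257,182), and there's a yellow mark at (277,68). A dark cabinet corner is at (160,235).

```bash
python3 - <<'E'
from h import *
c=np.load("w2.npy",allow_pickle=True).item();t=cam("top");s=cam("scene")
h=hsv(c);m=cv2.inRange(h,(100,110,40),(125,255,255));m[:,:180]=0;m[:,335:]=0;m[210:]=0
sp=onz(c,(256,136),.095);print("spig",sp)
print(tri([c,t],[(256,136),(195-.42+42.5,140-.42+35)]))
ang=lambda p:np.degrees(np.arctan2(p[1],p[0]))
for n,p,z in(("h",(256,85),.083),("h",(297,160),.083),("h",(214.5,160),.083),("claw",(257,182),.116),("mk",(277,68.5),.01)):
    d=onz(c,p,z)-sp;print(n,np.hypot(*d[:2])*1e3,ang(d),ang(d)%120)
for p in((160,235),):
  for z in(.05,.1,.15):print("cab wrist",z,onz(c,p,z))
for p in((316,103),(316,150),(318,168)):print("cab top",onz(t,p,.1))
print("cab tri top/scene", tri([t,s],[(322,103),(331,178)]))
E
```

```text
spig [0.50238116 0.22737323 0.095     ]
(array([0.50206927, 0.22747664, 0.10005053]), [np.float64(0.00020243835649544635), np.float64(0.0002024383564953541)])
h 46.236813428726485 145.72704806815372 25.72704806815372
h 48.59200508316463 24.509330860884926 24.509330860884926
h 48.88124855218931 -93.26650648984453 26.73349351015547
claw 39.52628264015835 -33.009875667332395 86.9901243326676
mk 73.18460986788656 126.02344862354252 6.023448623542521
cab wrist 0.05 [0.53882258 0.06162508 0.05      ]
cab wrist 0.1 [0.52950185 0.08957897 0.1       ]
cab wrist 0.15 [0.52018112 0.11753286 0.15      ]
cab top [0.67532099 0.04048241 0.1       ]
cab top [0.5599826  0.04358968 0.1       ]
cab top [0.51694235 0.04013156 0.1       ]
cab tri top/scene (array([0.61056135, 0.05194091, 0.17463678]), [np.float64(0.0360936741578254), np.float64(0.03609367415782556)])
```

Centre, heights and radii all agree. The coupling has to turn about 19.7° clockwise. I'll go down straddling the claw at -34°.

```bash
python3 -m jog '[{"dx":-0.6,"dy":1.4,"dz":20,"ax":0,"ay":0,"az":0},{"dx":0,"dy":0,"dz":20,"ax":0,"ay":0,"az":0},{"dx":0,"dy":0,"dz":20,"ax":0,"ay":0,"az":0},{"dx":0,"dy":0,"dz":20,"ax":0,"ay":0,"az":0},{"dx":0,"dy":0,"dz":20,"ax":0,"ay":0,"az":0},{"dx":0,"dy":0,"dz":20,"ax":0,"ay":0,"az":0},{"dx":0,"dy":0,"dz":10,"ax":0,"ay":0,"az":0},{"dx":0,"dy":0,"dz":10,"ax":0,"ay":0,"az":0},{"dx":0,"dy":0,"dz":0,"ax":0,"ay":0,"az":0},{"dx":0,"dy":0,"dz":0,"ax":0,"ay":0,"az":0}]' 0.5
python3 - <<'E'
from h import *
togo((.5393,.2027,.263))
a=cam("wrist");t=cam("top")["img"][140:220,195:285]
im=np.hstack([a["img"][80:384,100:420],cv2.resize(t,(342,304),interpolation=3)]);cv2.imwrite("pics/d3.png",im[:,:,::-1])
E
```

```text
time: 3.08
tool_pos: [0.5394, 0.2029, 0.2648]
tcp_rot: [-0.93, -3.001, 0.0]
wrist_force: [0.1, 0.3, -0.0]
width: 0.501
grip_force: 0.0
t 3.08 pos [539.4 202.9 264.8] tool d mm [-0.1 -0.2  1.8] yawY 55.6 tiltz [-2.e-04 -0.e+00 -1.e+00] F [ 0.1  0.3 -0. ] w 0.5 q6 -0.65
```

View pics/d3.png

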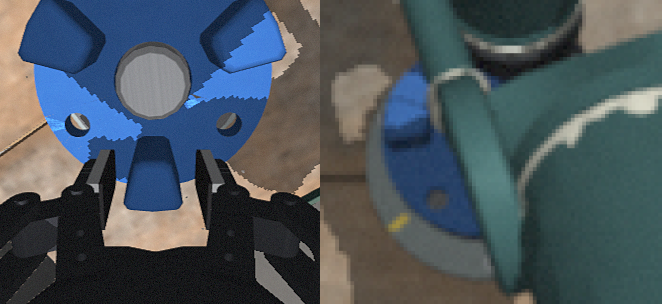

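The wrist crop on the left shows the claw at (155,170) sitting between the pads at (100,185) and (210,180), with nothing touching. Now I'll orbit clockwise about the spigot axis.

```bash
python3 -m jog '[{"dx":0.03,"dy":-1.54,"dz":0,"ax":0,"ay":0,"az":2},{"dx":0.03,"dy":-1.54,"dz":0,"ax":0,"ay":0,"az":2},{"dx":0.03,"dy":-1.54,"dz":0,"ax":0,"ay":0,"az":2},{"dx":0.03,"dy":-1.54,"dz":0,"ax":0,"ay":0,"az":2},{"dx":0.03,"dy":-1.54,"dz":0,"ax":0,"ay":0,"az":2},{"dx":0.03,"dy":-1.54,"dz":0,"ax":0,"ay":0,"az":2},{"dx":0.03,"dy":-1.54,"dz":0,"ax":0,"ay":0,"az":2},{"dx":0.03,"dy":-1.54,"dz":0,"ax":0,"ay":0,"az":2},{"dx":0.03,"dy":-1.54,"dz":0,"ax":0,"ay":0,"az":2},{"dx":0.03,"dy":-1.54,"dz":0,"ax":0,"ay":0,"az":2},{"dx":0.03,"dy":-1.54,"dz":0,"ax":0,"ay":0,"az":2}]'
cat >> h.py <<'E'
def look(name=None):
    c=cam("wrist");h=hsv(c);m=cv2.inRange(h,(100,110,40),(125,255,255))
    hub=np.array([.503,.2275])
    x,y=proj(c,(*hub,.095));print("spigot px",x.round(),y.round(),"blue px",int((m>0).sum()))
    if name: cv2.imwrite(name,c["img"][:,:,::-1])
    return c,m
E
python3 - <<'E'
from h import *
togo((.503+.044*np.cos(np.radians(-56.3)),.2275+.044*np.sin(np.radians(-56.3)),.2648))
look("pics/o4.png")
E
```

```text
time: 4.1
tool_pos: [0.5282, 0.1916, 0.2666]
tcp_rot: [1.487, 2.764, 0.006]
wrist_force: [0.5, 2.4, -2.0]
width: 0.501
grip_force: 0.9
t 4.1 pos [528.2 191.6 266.6] tool d mm [-0.2 -1.   1.8] yawY 33.4 tiltz [ 0.0039  0.002  -1.    ] F [ 0.5  2.4 -2. ] w 0.5 q6 -0.28
spigot px 251.0 164.0 blue px 39401
```

View pics/o4.png

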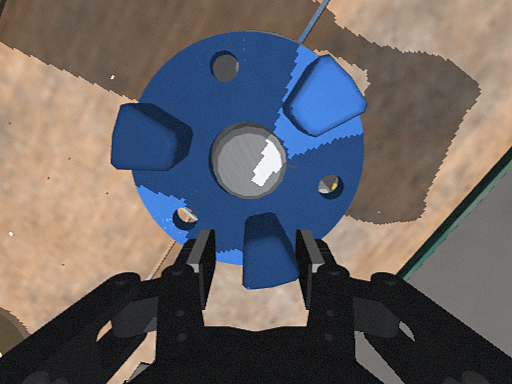

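The right pad is against the claw, whose top is at (270,255). Holes are at (225,67), (331,187) and (184,214), with the spigot at (248,161). It hasn't dropped yet.

```bash
python3 - <<'E'
from h import *
c=cam("wrist")
sp=onz(c,(248,161),.095);print(sp)
H=np.array([onz(c,p,.083) for p in((225,67),(331,187),(184.5,214))])
m=H.mean(0);print("mean",m)
for o in(sp,m):print([round(float(np.degrees(np.arctan2(*(q-o)[[1,0]]))%120),1) for q in H])
E
```

```text
[0.50064689 0.22789861 0.095     ]
mean [0.5009635  0.22614636 0.083     ]
[17.5, 13.1, 15.3]
[16.2, 15.2, 14.3]
```

```bash
python3 -m jog '[{"dx":0.01,"dy":-0.77,"dz":0,"ax":0,"ay":0,"az":1},{"dx":0.01,"dy":-0.77,"dz":0,"ax":0,"ay":0,"az":1},{"dx":0.01,"dy":-0.77,"dz":0,"ax":0,"ay":0,"az":1},{"dx":0.01,"dy":-0.77,"dz":0,"ax":0,"ay":0,"az":1},{"dx":0.01,"dy":-0.77,"dz":0,"ax":0,"ay":0,"az":1},{"dx":0.01,"dy":-0.77,"dz":0,"ax":0,"ay":0,"az":1},{"dx":0.01,"dy":-0.77,"dz":0,"ax":0,"ay":0,"az":1},{"dx":0,"dy":0,"dz":0,"ax":0,"ay":0,"az":0}]'
python3 -c "
from h import *
togo((.52,.19,.265));look()"
python3 -m jog '[{"dx":0.01,"dy":-0.77,"dz":0,"ax":0,"ay":0,"az":1},{"dx":0,"dy":0,"dz":0,"ax":0,"ay":0,"az":0}]'
python3 -c "
from h import *
look()"
python3 -m jog '[{"dx":0.01,"dy":-0.77,"dz":0,"ax":0,"ay":0,"az":1},{"dx":0,"dy":0,"dz":0,"ax":0,"ay":0,"az":0}]'
python3 -c "
from h import *
look('pics/o5.png')"
```

```text
time: 4.87
tool_pos: [0.5218, 0.188, 0.2639]
tcp_rot: [-1.653, -2.67, 0.003]
wrist_force: [0.6, 1.0, -0.1]
width: 0.5
grip_force: 0.0
t 4.87 pos [521.8 188.  263.9] tool d mm [ 2.6 -0.7 -1.1] yawY 26.5 tiltz [-2.4e-03 -9.0e-04 -1.0e+00] F [ 0.6  1.  -0.1] w 0.5 q6 -0.16
spigot px 258.0 166.0 blue px 29912
time: 5.08
tool_pos: [0.5216, 0.1879, 0.2644]
tcp_rot: [-1.677, -2.656, 0.001]
wrist_force: [-0.1, 0.5, -0.1]
width: 0.497
grip_force: 0.0
spigot px 256.0 166.0 blue px 29769
time: 5.3
tool_pos: [0.5211, 0.1877, 0.2647]
tcp_rot: [-1.7, -2.642, 0.0]
wrist_force: [0.6, -0.8, -0.4]
width: 0.504
grip_force: 0.0
spigot px 255.0 165.0 blue px 29679
```

View pics/o5.png

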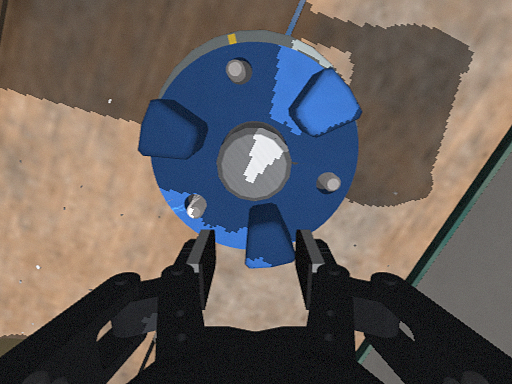

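The studs now show in all three holes at (238,71), (330,183) and (196,206), and the disc looks smaller, so it has dropped. I'll centre the fingers, lift clear and check the height.

```bash
python3 -m jog '[{"dx":0,"dy":2,"dz":0,"ax":0,"ay":0,"az":0},{"dx":0,"dy":2,"dz":0,"ax":0,"ay":0,"az":0},{"dx":0,"dy":0,"dz":-10,"ax":0,"ay":0,"az":0},{"dx":0,"dy":0,"dz":-20,"ax":0,"ay":0,"az":0},{"dx":0,"dy":0,"dz":-20,"ax":0,"ay":0,"az":0},{"dx":0,"dy":0,"dz":-30,"ax":0,"ay":0,"az":0},{"dx":0,"dy":0,"dz":-30,"ax":0,"ay":0,"az":0},{"dx":0,"dy":0,"dz":-30,"ax":0,"ay":0,"az":0},{"dx":-30,"dy":0,"dz":0,"ax":0,"ay":0,"az":0},{"dx":-30,"dy":0,"dz":0,"ax":0,"ay":0,"az":0},{"dx":0,"dy":0,"dz":0,"ax":0,"ay":0,"az":0},{"dx":0,"dy":0,"dz":0,"ax":0,"ay":0,"az":0}]'
python3 - <<'E'
from h import *
togo((.52,.19,.405))
a=cam("wrist");s=cam("scene")
np.save("w6.npy",np.array([a,s],dtype=object),allow_pickle=True)
x,y=proj(a,(.503,.2275,.095)).astype(int);print(x,y)
A=a["img"][max(0,y-80):y+80,max(0,x-80):x+80];print("off",max(0,x-80),max(0,y-80))
S=s["img"][145:225,225:315]
im=np.hstack([cv2.resize(A,(400,400),interpolation=3),cv2.resize(S,(400,356),interpolation=3)[:400] if 0 else cv2.resize(S,(400,400),interpolation=3)])
cv2.imwrite("pics/f6.png",im[:,:,::-1])
E
```

```text
time: 6.35
tool_pos: [0.5501, 0.1337, 0.4057]
tcp_rot: [1.702, 2.64, 0.001]
wrist_force: [0.0, -0.0, 0.2]
width: 0.501
grip_force: 0.0
t 6.35 pos [550.1 133.7 405.7] tool d mm [63.7 -4.2  0.6] yawY 24.4 tiltz [ 9.e-04  4.e-04 -1.e+00] F [ 0.  -0.   0.2] w 0.5 q6 -0.23
249 66
off 169 0
```

View pics/f6.png

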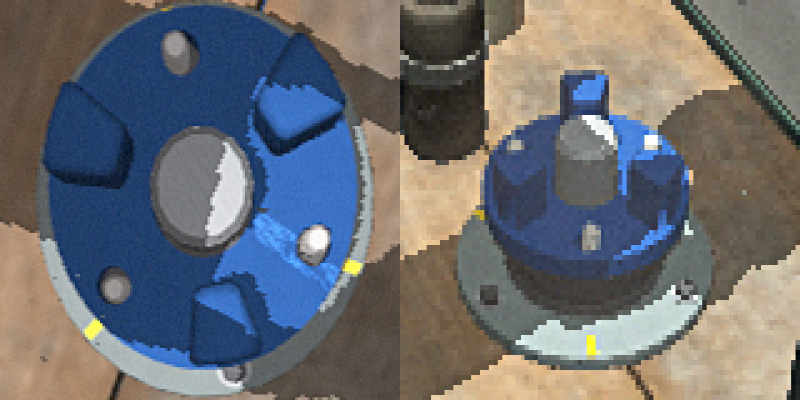

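Studs stand proud in all three holes, at (180,52), (314,243) and (115,285) in the left crop. The spigot stands well clear in the right crop. I'll check disc height and level with numbers from the saved pictures.

```bash
python3 - <<'E'
from h import *
a,s=np.load("w6.npy",allow_pickle=True)
h=hsv(s);m=cv2.inRange(h,(100,110,30),(125,255,255));m[:145]=0;m[225:]=0;m[:,:225]=0;m[:,315:]=0
ys,xs=np.nonzero(m);print("blue bbox x",xs.min(),xs.max(),"y",ys.min(),ys.max())
for z in(.050,.055,.06,.072):
    P=np.array([proj(s,(.503+.062*np.cos(u),.2275+.062*np.sin(u),zz)) for u in np.linspace(0,6.28,90) for zz in(z,z+.012)])
    print(z,"rim px x",P[:,0].min().round(1),P[:,0].max().round(1),"ymax",P[:,1].max().round(1))
W=lambda p:(p[0]/2.5+169-.3,p[1]*146/400-.3)
W=lambda p,hh=min(160,66+80):(p[0]*160/400+169-.3,p[1]*hh/400-.3)
S=lambda p:((p[0]-400)*90/400+225-.4,p[1]*80/400+145-.4)
for n,p,q in(("spig",(205,187),(587,133)),("clawR near",(300,105),(586,84)),("clawbot",(222,308),(660,163)),("clawL",(85,115),(520,182))):
    print(n,tri([a,s],[W(p),S(q)]))
sp=onz(a,W((203,187)),.095)
for p in((180,48),(314,243),(115,285)):
    d=onz(a,W(p),.067)-sp;print(np.hypot(*d[:2])*1e3,np.degrees(np.arctan2(d[1],d[0]))%120)
print(onz(a,W((203,187)),.095))
t=cam("top");h=hsv(t);print({k:[c.round(1).tolist() for c in [np.argwhere(cv2.inRange(h[y0:y1,x0:x1],lo,hi)>0).mean(0)+[y0,x0]]] for k,(y0,y1,x0,x1),lo,hi in(("tub",(145,190,110,155),(0,120,60),(6,255,255)),("tape",(200,260,340,400),(20,60,120),(35,255,255)))})
E
```

```text
blue bbox x 244 289 y 160 199
0.05 rim px x 242.8 289.6 ymax 199.2
0.055 rim px x 242.8 289.7 ymax 197.8
0.06 rim px x 242.7 289.8 ymax 196.3
0.072 rim px x 242.6 290.1 ymax 192.8
spig (array([0.50386328, 0.22711475, 0.09182842]), [np.float64(0.00017347265011846756), np.float64(0.00017347265011842617)])
clawR near (array([0.52323626, 0.26368343, 0.09257011]), [np.float64(0.0013992294830379452), np.float64(0.0013992294830378396)])
clawbot (array([0.52897743, 0.19257441, 0.08823792]), [np.float64(0.003848292695445477), np.float64(0.0038482926954455606)])
clawL (array([0.45658824, 0.22834034, 0.0765824 ]), [np.float64(0.003974402735453587), np.float64(0.0039744027354535845)])
48.17309576387845 4.977300284921725
46.64619583390078 4.729810746022689
47.33168916049956 4.409695787811671
[0.50354528 0.22640836 0.095     ]
{'tub': [[165.1, 134.3]], 'tape': [[nan, nan]]}<stdin>:17: RuntimeWarning: Mean of empty slice.
  ret = um.true_divide(
```

The rim's lower edge is at row 199, which is what 50 mm predicts (72 mm would give 193). The claw tops are near 94 mm, all three studs are through, and the arm is clear.

```bash
python3 -c "
from workcell import bot
print(bot.finish_job())"
```

```text
the job is handed in; nothing more can be done
None
```

I turned the coupling about 20° clockwise by one claw; it dropped over all three studs onto the hub face (rim measured at 50 mm), and I handed the job in at about 6.5 s with the arm clear and the tub and tape untouched.

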